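# Shut the dispenser's hatch, seat its nested lids, lift the cover off

### The job

Close up the food dispenser and take its cover for washing: first push the little pour hatch at its front shut until it clicks into its catch and stays shut. Then lift the two nested lids together by the inner lid's tall knob, lower them (no dropping) onto the dispenser's neck until the inner lid is fully home, and let go. Finally take the outer cover by its collar and lift it off alone, the inner lid staying seated, and finish while holding the cover level, wholly above the knob's top, with salt jar, tumbler and timer left where they are.

Things in the scene. Friction and masses are not known exactly. Their poses are not given: they have to be found in the camera images.
- canister: food dispenser, fixed on the worktop: white ceramic box 120 x 120 mm, 70 mm high, with an upright steel neck ring on its top (88 mm outside, 80 mm inside diameter, 18 mm high, rim 88 mm above the worktop, coaxial with the box). Origin at the centre of its underside; x axis points from the front face (with the hatch) to the back, z up.
- mouth (a point): centre of the neck's mouth, in the plane of its rim (88 mm above the worktop)
- hatch (a joint): hinge angle of the pour hatch, rad: 0 shut, grows as it opens frontwards; starts at 0.5 to 0.95. Upright steel plate 74 wide, 50 high (10 to 60 mm above the worktop), 6 mm thick; it closes over the front face. A weak spring (under 1 N at the free edge) swings it half open again unless it has passed the ball catch: about 3 to 6 N in the last 6 mm of travel of the free edge; then it stays shut
- hatch_hinge (a point): point on the hatch's upright hinge axis, 35 mm above the worktop, at the plate's edge on the canister's +y side; fixed on the canister, 64 mm in front of its centre and 40 mm to +y. Its axes turn with the hatch: -y runs along the plate to the free edge, -x is the plate's outward normal
- hatch_push (a point): place to push on the hatch: on its outer face, 55 mm from the hinge axis, at mid height; axes turn with the hatch, -x is the outward normal. A finger lip 5 mm high runs along the outer face within 6 mm of the free edge; the catch housing, 16 mm deep, stands on the canister's front face just beyond that edge
- inner_lid: loose inner lid, 0.14 to 0.28 kg: plug 76 mm across, 16 deep (foot tapers to 66), over it a flange 86 across, 5 thick; straight round steel knob, diameter 18, up its middle to 86 mm above the origin. Origin: centre of the plug's underside, z up. It starts standing on the worktop under the cover. Fully home, the flange lies on the neck's rim and the origin is 16 mm below the mouth
- knob_grip (a point): on the knob's axis, 74 mm above the inner lid's origin, 12 mm below the knob's top: with the cover nested, 34 mm of the knob stand above the collar, and this point is 22 mm above the collar's top
- cover: loose outer cover, white ceramic, 0.10 to 0.20 kg: disc 106 mm across with a skirt (inside 100, 12 deep) and on top an upright collar (outside 42, 26 high) with a 23 mm bore in which the knob runs freely. Origin: centre of the skirt's lower edge, z up; disc top at 17, collar top at 43 mm. Nested, it just rests on the inner lid's flange, origin 9 mm above the inner lid's, joined by nothing
- collar_grip (a point): on the cover's axis, 34 mm above its origin: 17 mm above the disc's top and 9 mm below the collar's top
- salt: salt jar 47 x 47 x 98 mm, bystander; origin at the centre of its underside
- glass: tumbler 76 x 76 x 86 mm, bystander; origin at the centre of its underside
- timer: small black kitchen timer 34 x 46 x 27 mm, bystander; origin at the centre of its underside

How it is judged:
By the outcome, as a careful person would: the job done as asked, in the order asked, and still so for the second after the job is handed in, while the arm keeps its last pose, push and grip.
It also fails if it takes over 64 s, if anything falls off the work surface, if the arm or the gripper's body presses on something with over 40 N, if the wrist force passes 120 N, or if a joint passes its speed limit or range.

### The arm

A 6-joint arm with a two-finger parallel gripper is mounted at the origin on a cart in front of the work surface, level with it; the furniture and walls round the work are solid. World frame = base frame: x ahead of the robot, y to its left, z up, the work surface at z = 0. Lengths are in m, angles in degrees, forces in N, time in s.
With the tool pointing down it reaches from about 0.375 to 0.9 m from the base axis. Payload 3.1 kg.
Tool frame: the origin (TCP) lies at the very end of the fingers, on their centre line; the grasp point (between the pads) lies 19 mm behind it; z points along the fingers, y is the line along which they close (so a half turn about z gives the same grasp; the last joint's range is limited). The gripper opens to 87 mm and grips with 3 to 60 N. Pads are 19 mm wide; open, the fingers measure 117 mm over their backs; the gripper's body (75 mm by 190 mm) begins 51 mm behind the grasp point.
Start: joints at [-86.373, 30.224, 82.088, -0, 67.689, -10.227], TCP at [0.15, -0.607, 0.223] pointing down, gripper open.
Joint ranges: [-176.69, 176.69], [-43.24, 126.21], [12.49, 139.97], [-82, 262], [0, 151.66], [-163.58, 163.58]. Speed limits (degrees/s): [159.86, 159.86, 180, 180, 180, 180].

### API

Orientations are given as a 3x3 rotation matrix whose columns are the frame's x, y, z axes.
In Python, from rig import readout, cams, bot gives the robot as it stands.
- The arm moves only by the shell command python3 -m inch 'ROWS'. ROWS is JSON, a list of rows, each a list of 5 numbers: the shift along the world's x, y, z in cm, then the turn about the world's z in degrees, then the finger opening in cm, from 0 to 8.7. In form: [[dx, dy, dz, twist, fingers], ...]. A call has 1 to 10 rows; each row is the pose to reach, as a shift and turn from the pose commanded when the call began; what a row does not reach only later rows make up. A row lasts 1/12 s, in which the tool goes at most 41.7 mm and 7.16 degrees, less where a joint would pass 70% of its speed; a pose out of reach is approached as far as the arm can. A call with a gripper value outside its range is refused whole. The fingers move at their own pace and stop on an object; the grip force is fixed at half the most. Time passes only in rows, so rows that repeat a pose let the fingers close. It gives the time, the measured TCP pose, the force, the opening and the grip force at its end, in the units of the state.
- readout.read_state(): the state, without advancing time (a new reading comes with each control period).
- cams.capture(name): name is "scene" or "top"; returns a dict with "image" (480x640x3 uint8, blue, green, red), "intrinsics" (3x3 intrinsics, pixels), "k1" (the pictures are not rectified: a ray, as slopes to the right and down, at radius r is drawn at 1 + k1 r^2 times it, then the intrinsics apply), "xyz" and "rotation" of the camera in the world. Camera axes: x right, y down, z forward; pixel columns grow to the right and rows downward; lengths in m; the calibration is good to about 2 mm. A picture is of the moment at which its call begins. There is no depth.
- bot.hand_in(): hands the job in; it is judged then, once.
The state is a dict: "time_s": time; "joint_positions": joint angles; "qvel": joint speeds; "tau": joint torques, N m; "position": TCP position; "tcp_rot": TCP orientation; "force": force on the tool from outside, world axes, zero at the start; "moment": the same for the moment, N m; "opening": opening from 0.0 (shut) to 1.0 (fully open); "grasp_force": force on a finger pad.
Only numpy, scipy, OpenCV 4.12 (cv2) and the standard library are available. Lean on these libraries where they do the work, as an engineer would, in place of code of your own. Each camera call takes 0.05 s, during which the arm holds its last target. There are 200 camera calls.

## Working session

There is one attempt and no reset: what is moved stays moved. The work goes in short steps, Python scripts to look and compute and a shell command to move; the robot and the scene stay as the last step left them, time stands still between calls to the robot, and variables do not carry over. Pictures are saved under pics/ and viewed, at most 10 in all, crops included, and the job is handed in when it is done.

```bash
mkdir -p pics; ls
cat > h.py <<'E'
import numpy as np,cv2
from rig import readout,cams,bot
def cap(name,fn):
    c=cams.capture(name); cv2.imwrite('pics/'+fn,c['image']); return c
def ray(c,u,v):
    K=np.array(c['intrinsics']);k=c['k1']
    d=np.array([(u-K[0,2])/K[0,0],(v-K[1,2])/K[1,1]]);s=d.copy()
    for _ in range(20): s=d/(1+k*(s@s))
    return np.array(c['rotation'])@np.array([s[0],s[1],1])
def atz(c,u,v,z):
    r=ray(c,u,v);p=np.array(c['xyz']);return p+r*(z-p[2])/r[2]
def proj(c,P):
    q=np.array(c['rotation']).T@(np.array(P)-np.array(c['xyz']));s=q[:2]/q[2]
    s=s*(1+c['k1']*(s@s));K=np.array(c['intrinsics']);return K[0,0]*s[0]+K[0,2],K[1,1]*s[1]+K[1,2]
E
python3 - <<'E'
from h import *
import pickle
for n in('scene','top'):
    c=cap(n,n+'0.png');pickle.dump(c,open(n+'0.pkl','wb'));print(n,c['xyz'],np.round(c['rotation'],3).tolist(),c['intrinsics'],c['k1'])
print(readout.read_state())
E
```

```text
pics
scene [0.22077154 0.83563741 0.94776503] [[-0.896, -0.326, 0.3], [-0.443, 0.656, -0.61], [0.002, -0.68, -0.733]] [[437.4405776    0.         322.22757072]
 [  0.         437.4405776  244.318633  ]
 [  0.           0.           1.        ]] 0.020915644823618913
top [0.44651532 0.12298301 1.24021138] [[-0.018, -0.996, 0.084], [-1.0, 0.017, -0.015], [0.013, -0.084, -0.996]] [[483.94278089   0.         317.31341442]
 [  0.         483.94278089 238.71736311]
 [  0.           0.           1.        ]] -0.04714122947806288
{'time_s': 0.1, 'joint_positions': array([-8.63748258e+01,  3.02730192e+01,  8.21503911e+01, -1.99694458e-03,
        6.76885975e+01, -1.02264905e+01]), 'qvel': array([-0.07538693, -0.18211862, -0.22142515,  0.01174404, -0.01075485,
        0.01268339]), 'tau': array([-3.33832159e-04, -4.40985990e+01, -1.77150911e+01,  6.35318086e-02,
        5.34290413e-02, -4.44920465e-05]), 'position': array([ 0.14961512, -0.60613927,  0.22166866]), 'tcp_rot': array([[ 9.70915644e-01,  2.39421777e-01, -1.55786015e-04],
       [ 2.39421620e-01, -9.70913739e-01,  1.94895249e-03],
       [ 3.15366887e-04, -1.92956700e-03, -9.99998089e-01]]), 'force': array([ 0.48070419, -0.15902049, -0.93938113]), 'moment': array([ 0.03264222, -0.01634068, -0.01301841]), 'grasp_force': 0.0, 'opening': 0.9971457392101692}
```

View pics/scene0.png

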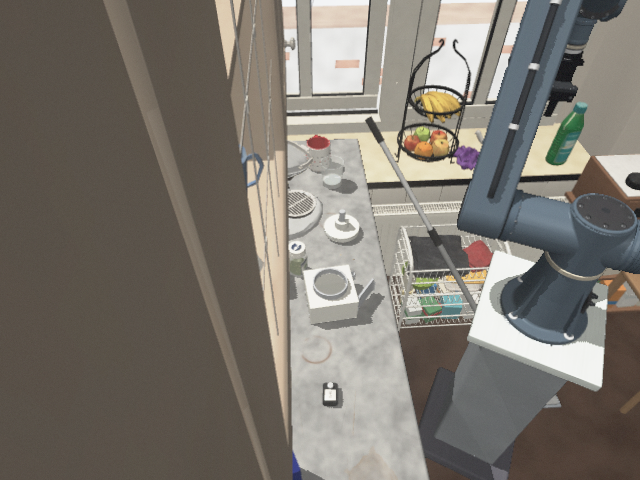

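View pics/top0.png

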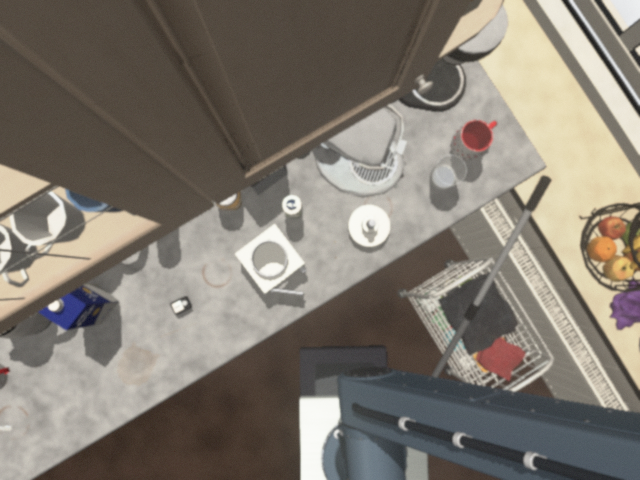

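The scene view shows the canister near (330,290), hatch near (367,290) and lids near (342,227). In the top view the canister is near (270,260), hatch (288,293), lids (369,227), salt (292,205) and timer (181,305). I'll zoom both.

Run:
```python
import cv2
a=cv2.imread('pics/top0.png')[185:315,220:410];b=cv2.imread('pics/scene0.png')[195:330,280:390]
cv2.imwrite('pics/t1.png',cv2.resize(a,None,fx=4,fy=4,interpolation=2));cv2.imwrite('pics/s1.png',cv2.resize(b,None,fx=4.4,fy=4.4,interpolation=2))
```

```text
(no output)
```

View pics/t1.png

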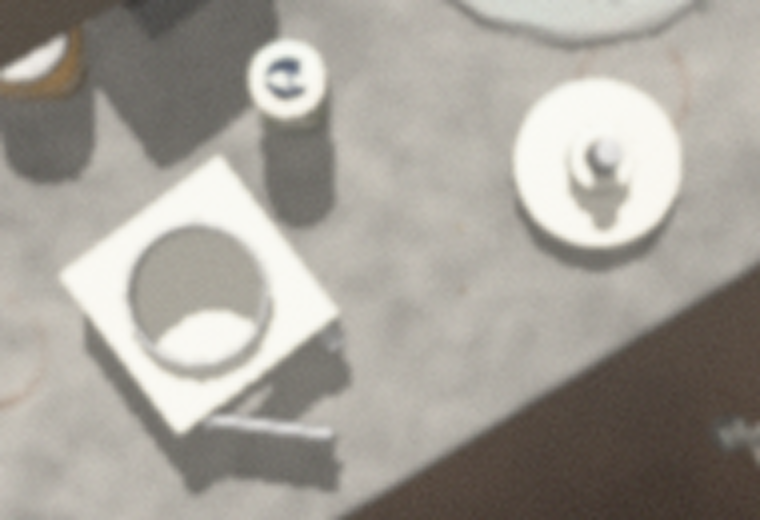

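View pics/s1.png

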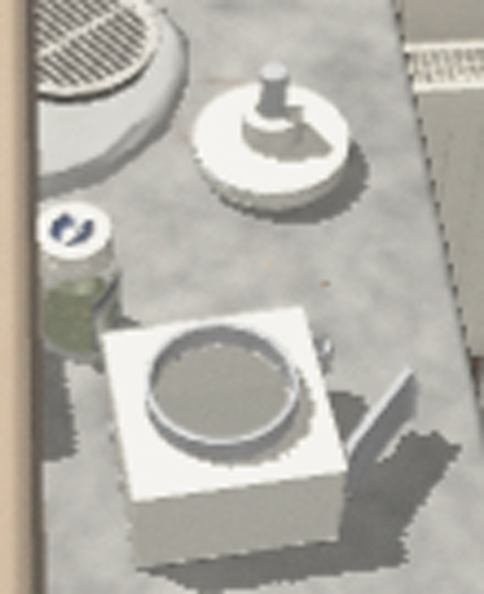

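The top crop shows the box-top corners at crop (220,157), (60,275), (180,432), (338,315). The neck is centred near (199,300), the hatch edge runs (205,420)–(330,432), and the disc centre is (598,163) with the knob top at (603,155). The scene crop gives matching points to triangulate.

Run:
```python
from h import *
import pickle
t=pickle.load(open('top0.pkl','rb'));s=pickle.load(open('scene0.pkl','rb'))
T=lambda u,v,z:atz(t,220+(u+.5)/4-.5,185+(v+.5)/4-.5,z)[:2]
S=lambda u,v,z:atz(s,280+(u+.5)/4.4-.5,195+(v+.5)/4.4-.5,z)[:2]
r=lambda n,*a:print(n,*[np.round(x,4) for x in a])
c=[T(*p,.07) for p in((220,157),(60,275),(180,432),(338,315))]
r('corners T',*c);r('cen',np.mean(c,0),'edges',*[np.linalg.norm(c[i]-c[i-1]) for i in range(4)])
d=(c[0]+c[1]-c[2]-c[3]);r('yaw',np.degrees(np.arctan2(d[1],d[0])))
d=(c[1]+c[2]-c[0]-c[3]);r('yaw y',np.degrees(np.arctan2(-d[0],d[1])))
c=[S(*p,.07) for p in((103,335),(303,308),(346,468),(133,499))]
r('corners S',*c);r('cen',np.mean(c,0),'edges',*[np.linalg.norm(c[i]-c[i-1]) for i in range(4)])
r('neck T',T(199,300,.088),'S',S(223,385,.088))
r('disc T',T(598,163,.026),'S',S(272,142,.026)); r('knob T',T(603,155,.086),'S',S(274,72,.086))
r('hatch T hinge',T(205,420,.06),'free',T(330,432,.06));r('S',S(350,447,.06),S(410,370,.06))
r('catch T',T(333,340,.06))
r('salt T',T(287,82,.098),'S',S(77,232,.098))
r('glass',atz(t,444,178,.086),atz(s,332,182,.086));r('timer',atz(t,181,305,.027),atz(s,330,393,.027))
r('counter edge',T(340,518,0),T(758,262,0))
r('cupboard edge',*[atz(t,*p,z)[:2] for z in(.35,.5) for p in((245,178),(400,95))])
r('cup scene',*[ray(s,*p) for p in((282,300),(285,150))],s['xyz'])
```

```text
corners T [0.5833 0.2089] [0.5131 0.3064] [0.4174 0.2347] [0.4861 0.1387]Traceback (most recent call last):
  File "<stdin>", line 8, in <module>
  File "<stdin>", line 6, in <lambda>
    return _wrapfunc(a, 'round', decimals=decimals, out=out)
    return _wrapit(obj, method, *args, **kwds)
    result = getattr(arr, method)(*args, **kwds)
numpy._core._exceptions._UFuncNoLoopError: ufunc 'multiply' did not contain a loop with signature matching types (dtype('<U5'), dtype('float64')) -> None
```

Run:
```python
from h import *
import pickle
t=pickle.load(open('top0.pkl','rb'));s=pickle.load(open('scene0.pkl','rb'))
T=lambda u,v,z:atz(t,220+(u+.5)/4-.5,185+(v+.5)/4-.5,z)[:2]
S=lambda u,v,z:atz(s,280+(u+.5)/4.4-.5,195+(v+.5)/4.4-.5,z)[:2]
r=lambda n,*a:print(n,*[x if isinstance(x,str) else np.round(x,4) for x in a])
c=[T(*p,.07) for p in((220,157),(60,275),(180,432),(338,315))]
r('corners T',*c);r('cen',np.mean(c,0),'edges',*[np.linalg.norm(c[i]-c[i-1]) for i in range(4)])
d=(c[0]+c[1]-c[2]-c[3]);r('yaw',np.degrees(np.arctan2(d[1],d[0])))
d=(c[1]+c[2]-c[0]-c[3]);r('yaw y',np.degrees(np.arctan2(-d[0],d[1])))
c=[S(*p,.07) for p in((103,335),(303,308),(346,468),(133,499))]
r('corners S',*c);r('cen',np.mean(c,0),'edges',*[np.linalg.norm(c[i]-c[i-1]) for i in range(4)])
r('neck T',T(199,300,.088),'S',S(223,385,.088))
r('disc T',T(598,163,.026),'S',S(272,142,.026)); r('knob T',T(603,155,.086),'S',S(274,72,.086))
r('hatch T hinge',T(205,420,.06),'free',T(330,432,.06));r('S',S(350,447,.06),S(410,370,.06))
r('catch T',T(333,340,.06))
r('salt T',T(287,82,.098),'S',S(77,232,.098))
r('glass',atz(t,444,178,.086),atz(s,332,182,.086));r('timer',atz(t,181,305,.027),atz(s,330,393,.027))
r('counter edge',T(340,518,0),T(758,262,0))
r('cupboard edge',*[atz(t,*p,z)[:2] for z in(.35,.5) for p in((245,178),(400,95))])
```

```text
corners T [0.5833 0.2089] [0.5131 0.3064] [0.4174 0.2347] [0.4861 0.1387]
cen [0.5    0.2222] edges 0.1199 0.1201 0.1195 0.118
yaw 36.3505
yaw y 35.6658
corners S [0.5836 0.2105] [0.4865 0.1391] [0.4179 0.2347] [0.5144 0.3056]
cen [0.5006 0.2225] edges 0.1177 0.1205 0.1177 0.1197
neck T [0.4958 0.221 ] S [0.4984 0.2254]
disc T [ 0.5807 -0.0265] S [ 0.5786 -0.0213]
knob T [ 0.5789 -0.0223] S [ 0.5813 -0.0254]
hatch T hinge [0.4242 0.2204] free [0.4156 0.1448]
S [0.4238 0.2135] [0.414  0.1467]
catch T [0.4713 0.1421]
salt T [0.6243 0.1665] S [0.6234 0.167 ]
glass [ 0.6874 -0.2055  0.086 ] [ 0.6635 -0.1316  0.086 ]
timer [0.389  0.4474 0.027 ] [0.387  0.4575 0.027 ]
counter edge [0.3595 0.1404] [ 0.5178 -0.1314]
cupboard edge [0.6376 0.2428] [ 0.7944 -0.0528] [0.6054 0.2226] [ 0.7358 -0.0232]
```

```bash
python3 -m inch '[[30,26,3,22,0],[30,26,3,22,0],[30,26,3,22,0],[30,26,3,22,0],[30,26,3,22,0],[30,26,3,22,0],[30,26,3,22,0],[30,26,3,22,0],[30,26,3,22,0],[30,26,3,22,0]]'
python3 -m inch '[[-1,40,0,0,0],[-1,40,0,0,0],[-1,40,0,0,0],[-1,40,0,0,0],[-1,40,0,0,0],[-1,40,0,0,0],[-1,40,0,0,0],[-1,40,0,0,0],[-1,40,0,0,0],[-1,40,0,0,0]]'
```

```text
time_s: 0.93
position: [0.4522, -0.3433, 0.2526]
tcp_rot: [[0.809, 0.588, 0.001], [0.588, -0.809, 0.002], [0.002, -0.001, -1.0]]
force: [0.0, -0.1, 0.0]
opening: 0.322
grasp_force: 0.0
time_s: 1.77
position: [0.4382, 0.0567, 0.2524]
tcp_rot: [[0.809, 0.587, -0.001], [0.587, -0.809, 0.001], [-0.0, -0.002, -1.0]]
force: [1.2, -0.1, 0.9]
opening: 0.007
grasp_force: 0.0
```

```bash
python3 -m inch '[[-5.2,10,0,0,0],[-5.2,10,0,0,0],[-5.2,10,0,0,0],[-5.2,10,-5,0,0],[-5.2,10,-10,0,0],[-5.2,10,-14,0,0],[-5.2,10,-18,0,0],[-5.2,10,-20,0,0],[-5.2,10,-22,0,0],[-5.2,10,-22,0,0]]'
python3 - <<'E'
from h import *
import pickle
s=readout.read_state();print(s['position'],s['force'])
a=cap('scene','s2.png');b=cap('top','t2.png')
i=np.hstack([cv2.resize(a['image'][230:350,280:400],(400,400)),cv2.resize(b['image'][220:340,220:340],(400,400))])
cv2.imwrite('pics/c2.png',i)
E
```

```text
time_s: 2.6
position: [0.3852, 0.1528, 0.0291]
tcp_rot: [[0.811, 0.586, -0.009], [0.586, -0.811, -0.001], [-0.007, -0.004, -1.0]]
force: [-0.8, 0.1, -0.3]
opening: 0.007
grasp_force: 0.0
[0.3851817  0.1528383  0.02906075] [-0.79482639  0.14801877 -0.27462027]
```

View pics/c2.png

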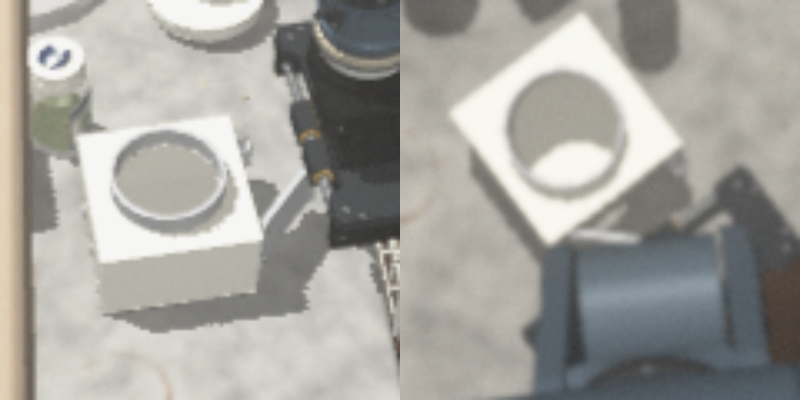

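The fingers stand just in front of the open hatch (scene crop (320,180)), clear of the lip. Pushing now.

```bash
python3 -m inch '[[0.6,0.2,0,0,0],[1.2,0.4,0,0,0],[1.8,0.6,0,0,0],[2.4,0.8,0,0,0],[3,1,0,0,0],[3.6,1.2,0,0,0],[4.1,1.4,0,0,0],[4.6,1.6,0,0,0],[5,1.8,0,0,0],[5.3,1.9,0,0,0]]'
```

```text
time_s: 3.53
position: [0.4377, 0.1715, 0.0323]
tcp_rot: [[0.81, 0.586, -0.007], [0.586, -0.81, -0.002], [-0.007, -0.003, -1.0]]
force: [-5.0, -3.1, 4.5]
opening: 0.006
grasp_force: 3.0
```

```bash
python3 -m inch '[[0.1,0.05,0,0,0],[0.2,0.1,0,0,0],[0.3,0.2,0,0,0],[0.3,0.2,0,0,0]]'
```

```text
time_s: 3.87
position: [0.4415, 0.1732, 0.0323]
tcp_rot: [[0.81, 0.587, -0.005], [0.587, -0.81, -0.002], [-0.005, -0.001, -1.0]]
force: [-4.0, -6.7, 2.4]
opening: 0.004
grasp_force: 3.5
```

```bash
python3 -m inch '[[0.1,0.1,0,0,0],[0.2,0.15,0,0,0],[0.2,0.15,0,0,0],[0.2,0.15,0,0,0]]'
```

```text
time_s: 4.2
position: [0.4414, 0.1736, 0.0321]
tcp_rot: [[0.809, 0.587, -0.009], [0.587, -0.809, -0.004], [-0.01, -0.003, -1.0]]
force: [-6.0, -11.6, 4.2]
opening: 0.005
grasp_force: 5.8
```

```bash
python3 -m inch '[[0.1,0.1,0,0,0],[0.25,0.2,0,0,0],[0.25,0.2,0,0,0],[0.25,0.2,0,0,0]]'
```

```text
time_s: 4.53
position: [0.441, 0.1743, 0.0319]
tcp_rot: [[0.809, 0.588, -0.016], [0.588, -0.809, -0.006], [-0.016, -0.004, -1.0]]
force: [-9.7, -16.1, 7.4]
opening: 0.002
grasp_force: 8.7
```

```bash
python3 -m inch '[[-1,-0.7,0,0,0],[-2.5,-1.8,0,0,0],[-4,-2.9,0,0,0],[-5,-3.6,0,0,0],[-5,-3.6,4,0,0],[-5,-3.6,8,0,0],[-5,-7,12,0,3],[-4,-11,15,0,3.6],[-2,-15,17,0,3.6],[0,-19,17,0,3.6]]'
python3 - <<'E'
from h import *
import pickle
a=cap('scene','s3.png');b=cap('top','t3.png')
pickle.dump((a,b),open('p3.pkl','wb'))
i=np.hstack([cv2.resize(a['image'][230:350,280:400],(400,400),interpolation=2),cv2.resize(b['image'][220:340,220:340],(400,400),interpolation=2)])
cv2.imwrite('pics/c3.png',i)
E
```

```text
time_s: 5.37
position: [0.4388, 0.011, 0.201]
tcp_rot: [[0.809, 0.587, 0.008], [0.587, -0.809, -0.001], [0.006, 0.006, -1.0]]
force: [0.6, 0.4, -1.0]
opening: 0.223
grasp_force: 0.0
```

View pics/c3.png

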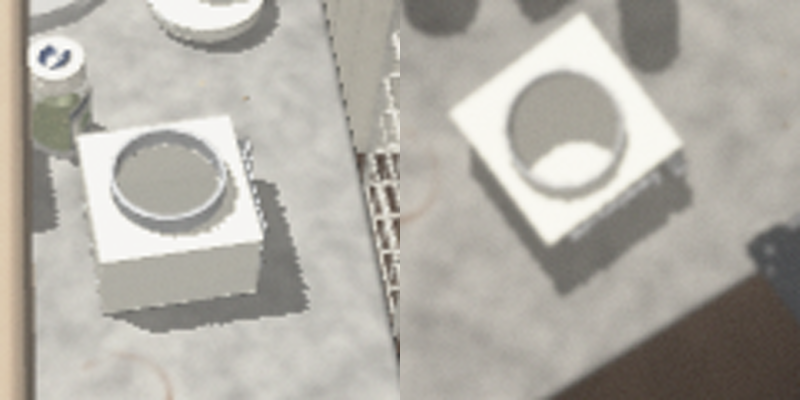

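The hatch plate lies flat against the front face (top crop (625,205)), so it's shut. Next, the knob.

```bash
python3 -m inch '[[13.1,-1.1,0,0,6],[13.1,-1.1,0,0,6],[13.1,-1.1,0,0,6],[13.1,-1.1,0,0,6],[13.1,-1.1,-4,0,6],[13.1,-1.1,-6,0,6],[13.1,-1.1,-7,0,6],[13.1,-1.1,-7,0,6],[13.1,-1.1,-7,0,6]]'
```

```text
time_s: 6.22
position: [0.5677, 0.0014, 0.1275]
tcp_rot: [[0.81, 0.586, -0.0], [0.586, -0.81, 0.0], [-0.0, -0.0, -1.0]]
force: [0.1, 0.9, 0.6]
opening: 0.686
grasp_force: 0.0
```

```bash
python3 -m inch '[[1.2,-2.5,0,0,6],[1.2,-2.5,0,0,6],[1.2,-2.5,-2,0,6],[1.2,-2.5,-4,0,6],[1.2,-2.5,-5.5,0,6],[1.2,-2.5,-6.5,0,6],[1.2,-2.5,-7,0,6],[1.2,-2.5,-7,0,6],[1.2,-2.5,-7,0,6]]'
python3 - <<'E'
from h import *
print(readout.read_state()['position'])
a=cap('scene','s4.png');b=cap('top','t4.png')
i=np.hstack([cv2.resize(a['image'][170:270,290:390],(400,400),interpolation=2),cv2.resize(b['image'][180:280,320:420],(400,400),interpolation=2)])
cv2.imwrite('pics/c4.png',i)
E
```

```text
time_s: 6.97
position: [0.5805, -0.024, 0.0584]
tcp_rot: [[0.81, 0.586, 0.002], [0.586, -0.81, -0.0], [0.001, 0.001, -1.0]]
force: [-0.7, 0.0, 0.1]
opening: 0.694
grasp_force: 0.0
[ 0.58045643 -0.02404152  0.05844146]
```

View pics/c4.png

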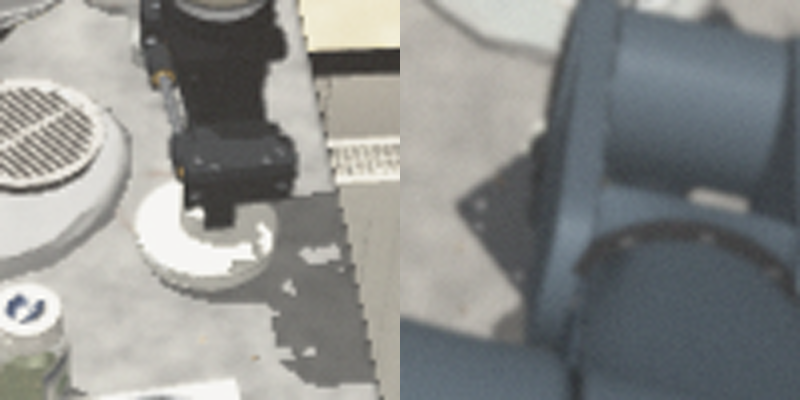

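Both fingers straddle the knob (scene crop (215,205)). I'll squeeze, regrasp turned by 90° to centre both ways, then lift.

```bash
python3 -m inch '[[0,0,0,0,1],[0,0,0,0,1],[0,0,0,0,1],[0,0,0,0,1],[0,0,0,0,1],[0,0,0,0,1],[0,0,0,0,1]]'
python3 -m inch '[[0,0,0,0,6],[0,0,0,0,6],[0,0,0,0,6],[0,0,0,18,6],[0,0,0,90,6],[0,0,0,90,6],[0,0,0,90,6],[0,0,0,90,6],[0,0,0,90,6],[0,0,0,90,6]]'
```

```text
time_s: 7.65
position: [0.5797, -0.024, 0.0576]
tcp_rot: [[0.81, 0.586, -0.0], [0.586, -0.81, 0.0], [-0.0, -0.0, -1.0]]
force: [0.2, -0.4, 0.2]
opening: 0.25
grasp_force: 0.0
time_s: 8.48
position: [0.5797, -0.024, 0.0576]
tcp_rot: [[0.064, 0.998, -0.0], [0.998, -0.064, 0.0], [0.0, -0.0, -1.0]]
force: [0.0, -0.6, -0.0]
opening: 0.688
grasp_force: 0.0
```

```bash
python3 -m inch '[[0,0,0,41,3],[0,0,0,41,2.5],[0,0,0,41,2.5],[0,0,0,41,2.5],[0,0,0,41,2.2],[0,0,0,41,2.2],[0,0,0,41,2.2],[0,0,0,41,0.5],[0,0,0,41,0.5],[0,0,0,41,0.5]]'
python3 -m inch '[[0,0,0,0,0.5],[0,0,0,0,0.5],[0,0,0,0,0.5]]'
```

```text
time_s: 9.32
position: [0.5801, -0.0239, 0.0576]
tcp_rot: [[-0.6, 0.8, 0.001], [0.8, 0.6, 0.0], [-0.0, 0.001, -1.0]]
force: [1.8, 0.8, -1.0]
opening: 0.198
grasp_force: 30.0
time_s: 9.57
position: [0.58, -0.024, 0.0576]
tcp_rot: [[-0.601, 0.799, 0.0], [0.799, 0.601, 0.0], [-0.0, 0.0, -1.0]]
force: [1.2, 0.1, -1.0]
opening: 0.198
grasp_force: 30.0
```

```bash
python3 -m inch '[[0,0,1,0,0.5],[0,0,2,0,0.5],[0,0,4,0,0.5],[0,0,6,0,0.5],[0,0,8,0,0.5],[0,0,10,0,0.5],[0,0,11.5,0,0.5],[0,0,12,0,0.5],[0,0,12,0,0.5]]'
python3 -m inch '[[-0.8,2.4,0,-6,0.5],[-1.6,4.8,0,-12,0.5],[-2.4,7.2,0,-18,0.5],[-3.2,9.6,0,-24,0.5],[-4,12,0,-30,0.5],[-4.8,14.4,0,-36,0.5],[-5.6,16.8,0,-42,0.5],[-6.4,19.2,0,-48,0.5],[-7.2,21.6,0,-54,0.5],[-8,24,0,-60,0.5]]'
```

```text
time_s: 10.32
position: [0.5803, -0.0242, 0.1796]
tcp_rot: [[-0.602, 0.799, 0.003], [0.799, 0.602, -0.001], [-0.003, 0.002, -1.0]]
force: [-0.7, 0.2, -4.2]
opening: 0.196
grasp_force: 30.0
time_s: 11.15
position: [0.4979, 0.2168, 0.1763]
tcp_rot: [[0.396, 0.918, -0.003], [0.918, -0.396, -0.001], [-0.002, -0.003, -1.0]]
force: [0.5, 0.4, -2.9]
opening: 0.196
grasp_force: 30.0
```

```bash
python3 -m inch '[[0,0.6,0,-6,0.5],[0,0.6,0,-12,0.5],[0,0.6,0,-18,0.5],[0,0.6,0,-24,0.5],[0,0.6,0,-30,0.5],[0,0.6,0,-30,0.5],[0,0.6,0,-30,0.5]]'
python3 - <<'E'
from h import *
import pickle
s=readout.read_state();print(s['position'],s['force'])
a=cap('scene','s5.png');pickle.dump(a,open('s5.pkl','wb'));b=cap('top','t5.png')
i=np.hstack([cv2.resize(a['image'][220:340,280:400],(480,480),interpolation=2),cv2.resize(b['image'][220:320,230:310],(320,400),interpolation=2)[:, :320].copy() if 0 else cv2.copyMakeBorder(cv2.resize(b['image'][220:340,220:300],(320,480),interpolation=2),0,0,0,0,0)])
cv2.imwrite('pics/c5.png',i)
E
```

```text
time_s: 11.73
position: [0.4988, 0.2217, 0.1766]
tcp_rot: [[0.797, 0.604, -0.002], [0.604, -0.797, -0.001], [-0.002, -0.001, -1.0]]
force: [1.1, -0.6, -2.6]
opening: 0.198
grasp_force: 30.0
[0.49875253 0.22172508 0.17659801] [ 1.06819532 -0.55917168 -2.6021971 ]
```

View pics/c5.png

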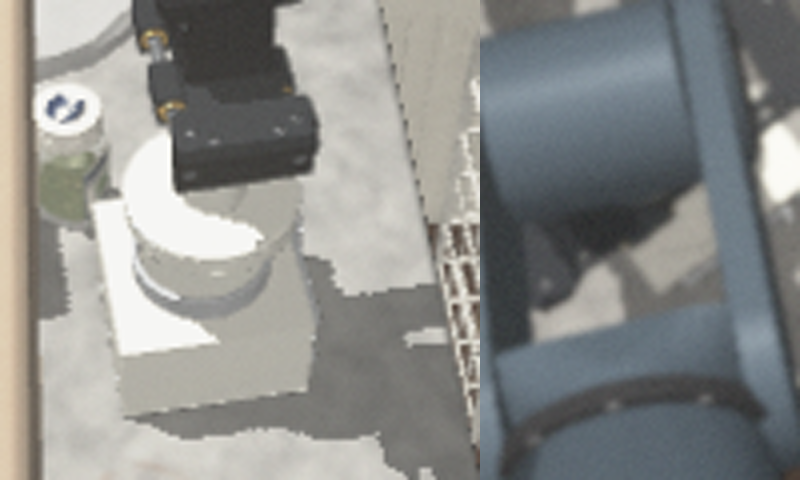

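The lids hang over the neck: disc spans crop x 124–302, neck about 133–275. I'll check that numerically.

Run:
```python
from h import *
import pickle
a=pickle.load(open('s5.pkl','rb'));b=pickle.load(open('scene0.pkl','rb'))
print('disc pred',proj(a,[.4988,.2217,.136]),'seen u',280+213.5/4-.5)
for p in([.4988,.2217],[.4995,.2225],[.5005,.2225]): print('neck pred',p,proj(b,p+[.088]))
# neck outline from first scene picture: fit ellipse to rim edge
g=cv2.cvtColor(b['image'],cv2.COLOR_BGR2GRAY);g=cv2.resize(g,None,fx=4,fy=4,interpolation=2)
th=np.linspace(0,2*np.pi,73)
def score(x,y,r,z):
    P=np.array([proj(b,[x+r*np.cos(q),y+r*np.sin(q),z]) for q in th])
    m=cv2.remap(b['image'].astype(np.float32).mean(2),P[:,0].astype(np.float32)[None],P[:,1].astype(np.float32)[None],cv2.INTER_LINEAR)[0]
    return m
best=sorted([((score(x,y,.0405,.088)-score(x,y,.0375,.088)).clip(-60,60).mean(),x,y) for x in np.arange(.49,.511,.001) for y in np.arange(.212,.233,.001)])[::-1][:4];print(best)
t=pickle.load(open('top0.pkl','rb'));b=t
print(sorted([((score(x,y,.047,.088)-score(x,y,.0425,.088)).clip(-60,60).mean(),x,y) for x in np.arange(.49,.511,.001) for y in np.arange(.212,.233,.001)])[::-1][:4])
```

```text
disc pred (np.float64(331.1215619407554), np.float64(268.6724713122007)) seen u 332.875
neck pred [0.4988, 0.2217] (np.float64(330.80121696292036), np.float64(281.01397760666606))
neck pred [0.4995, 0.2225] (np.float64(330.4085616004709), np.float64(281.1428241154183))
neck pred [0.5005, 0.2225] (np.float64(330.0459504953001), np.float64(281.0016201406685))
[(np.float32(39.92225), np.float64(0.502), np.float64(0.223)), (np.float32(38.97221), np.float64(0.502), np.float64(0.222)), (np.float32(38.735134), np.float64(0.501), np.float64(0.223)), (np.float32(37.57757), np.float64(0.503), np.float64(0.223))]
[(np.float32(47.521923), np.float64(0.495), np.float64(0.221)), (np.float32(47.29087), np.float64(0.494), np.float64(0.221)), (np.float32(46.10292), np.float64(0.494), np.float64(0.222)), (np.float32(46.061153), np.float64(0.495), np.float64(0.22))]
```

```bash
python3 -m inch '[[0,0,-0.8,0,0.5],[0,0,-1.6,0,0.5],[0,0,-2.4,0,0.5],[0,0,-2.8,0,0.5],[0,0,-3.1,0,0.5],[0,0,-3.4,0,0.5],[0,0,-3.6,0,0.5],[0,0,-3.6,0,0.5]]'
```

```text
time_s: 12.5
position: [0.5001, 0.2223, 0.1416]
tcp_rot: [[0.799, 0.602, 0.001], [0.602, -0.799, 0.0], [0.001, 0.0, -1.0]]
force: [0.5, 1.5, -3.5]
opening: 0.197
grasp_force: 30.0
```

```bash
python3 -m inch '[[0,0,-0.2,0,0.5],[0,0,-0.4,0,0.5],[0,0,-0.6,0,0.5],[0,0,-0.8,0,0.5],[0,0,-0.8,0,0.5]]'
```

```text
time_s: 12.92
position: [0.5041, 0.2252, 0.1375]
tcp_rot: [[0.799, 0.601, 0.011], [0.601, -0.8, 0.006], [0.013, 0.002, -1.0]]
force: [0.6, 8.5, 14.1]
opening: 0.2
grasp_force: 30.0
```

```bash
python3 -m inch '[[0,0,-0.1,0,0.5],[0,0,-0.2,0,0.5],[0,0,-0.3,0,0.5],[0,0,-0.4,0,0.5],[0,0,-0.4,0,0.5]]'
```

```text
time_s: 13.33
position: [0.5027, 0.2241, 0.1308]
tcp_rot: [[0.799, 0.601, 0.008], [0.601, -0.799, 0.004], [0.009, 0.001, -1.0]]
force: [1.6, 6.0, -0.3]
opening: 0.194
grasp_force: 30.0
```

```bash
python3 -m inch '[[0.2,0.2,0,0,0.5],[0.3,0.3,-0.1,0,0.5],[0.3,0.3,-0.2,0,0.5],[0.3,0.3,-0.2,0,0.5]]'
```

```text
time_s: 13.67
position: [0.5018, 0.2235, 0.1288]
tcp_rot: [[0.798, 0.603, -0.002], [0.603, -0.798, -0.003], [-0.003, 0.001, -1.0]]
force: [-2.6, -3.5, 8.8]
opening: 0.202
grasp_force: 30.0
```

```bash
python3 -m inch '[[-0.1,-0.1,0.1,0,0.5],[-0.1,-0.1,0.1,0,6],[-0.1,-0.1,0.1,0,6],[-0.1,-0.1,0.1,0,6],[-0.1,-0.1,0.1,0,6],[-0.1,-0.1,1.5,0,6],[-0.1,-0.1,4,0,6],[-3.5,-3.5,8,0,6],[-7,-7,11,0,6],[-10,-10,11,0,6]]'
python3 -m inch '[[-0.5,-10,0,0,6],[-0.5,-10,0,0,6],[-0.5,-10,0,0,6]]'
python3 - <<'E'
from h import *
import pickle
s=readout.read_state();print(s['position'],s['force'])
a=cap('scene','s6.png');b=cap('top','t6.png');pickle.dump((a,b),open('p6.pkl','wb'))
i=np.hstack([cv2.resize(a['image'][230:330,290:390],(400,400),interpolation=2),cv2.resize(b['image'][210:310,220:320],(400,400),interpolation=2)])
cv2.imwrite('pics/c6.png',i)
E
```

```text
time_s: 14.5
position: [0.4277, 0.1483, 0.2306]
tcp_rot: [[0.798, 0.603, 0.006], [0.603, -0.798, 0.0], [0.005, 0.003, -1.0]]
force: [0.2, -0.4, 0.7]
opening: 0.678
grasp_force: 0.0
time_s: 14.75
position: [0.4205, 0.0451, 0.229]
tcp_rot: [[0.8, 0.6, 0.001], [0.6, -0.8, -0.002], [-0.0, 0.002, -1.0]]
force: [0.4, -0.0, -0.1]
opening: 0.686
grasp_force: 0.0
[0.42053945 0.0451415  0.2290079 ] [ 0.41932743 -0.02735788 -0.07059843]
```

View pics/c6.png

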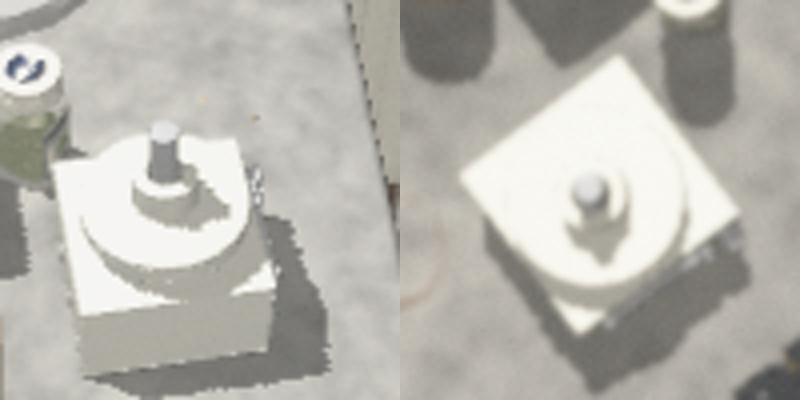

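The knob is upright, the disc is level on the neck and the hatch is still shut (scene crop knob (164,130)). Now the collar.

```bash
python3 - <<'E'
from h import *
import pickle
a,b=pickle.load(open('p6.pkl','rb'))
for z in (.154,.158,.162): print(z,atz(a,331,262.3,z),atz(b,220+591/4,210+190/4,z))
E
python3 -m inch '[[8.1,17.8,0,0,7.5],[8.1,17.8,0,0,7.5],[8.1,17.8,0,0,7.5],[8.1,17.8,0,0,7.5],[8.1,17.8,0,0,7.5],[8.1,17.8,0,0,7.5],[8.1,17.8,0,0,7.5],[8.1,17.8,0,0,7.5]]'
```

```text
0.154 [0.50138645 0.21764738 0.154     ] [ 0.49395575 -0.00570707  0.154     ]
0.158 [0.49997235 0.2207616  0.158     ] [ 0.49378105 -0.00523317  0.158     ]
0.162 [0.49855826 0.22387582 0.162     ] [ 0.49360635 -0.00475927  0.162     ]
time_s: 15.52
position: [0.5008, 0.2269, 0.2277]
tcp_rot: [[0.798, 0.603, -0.002], [0.603, -0.798, -0.001], [-0.002, -0.001, -1.0]]
force: [-0.5, 0.5, -0.0]
opening: 0.864
grasp_force: 0.0
```

```bash
python3 -m inch '[[0.1,-0.35,-2,0,7.5],[0.1,-0.35,-5,0,7.5],[0.1,-0.35,-8,0,7.5],[0.1,-0.35,-10,0,7.5],[0.1,-0.35,-11.5,0,7.5],[0.1,-0.35,-12.3,0,7.5],[0.1,-0.35,-12.5,0,7.5],[0.1,-0.35,-12.5,0,7.5]]'
```

```text
time_s: 16.18
position: [0.5028, 0.2223, 0.1034]
tcp_rot: [[0.799, 0.601, -0.001], [0.601, -0.799, -0.0], [-0.001, -0.0, -1.0]]
force: [0.5, -0.3, 0.1]
opening: 0.863
grasp_force: 0.0
```

```bash
python3 -m inch '[[-0.1,0.1,-0.1,0,4.8],[-0.1,0.1,-0.1,0,4.8],[-0.1,0.1,-0.1,0,3],[-0.1,0.1,-0.1,0,3],[-0.1,0.1,-0.1,0,3],[-0.1,0.1,-0.1,0,3],[-0.1,0.1,-0.1,0,3],[-0.1,0.1,-0.1,0,3]]'
```

```text
time_s: 16.85
position: [0.5021, 0.2241, 0.1027]
tcp_rot: [[0.799, 0.602, 0.0], [0.602, -0.799, 0.0], [0.0, -0.0, -1.0]]
force: [-1.8, 0.9, 2.9]
opening: 0.469
grasp_force: 30.0
```

```bash
python3 -m inch '[[0,0,0.4,0,3],[0,0,1,0,3],[0,0,1.8,0,3],[0,0,2.6,0,3],[0,0,3.4,0,3],[0,0,4.2,0,3],[0,0,5,0,3],[0,0,5.8,0,3],[0,0,6.6,0,3],[0,0,7.4,0,3]]'
python3 -m inch '[[0,0,0.8,0,3],[0,0,1.6,0,3],[0,0,2.4,0,3],[0,0,3.2,0,3],[0,0,4,0,3],[0,0,4.6,0,3],[0,0,4.6,0,3],[0,0,4.6,0,3],[0,0,4.6,0,3]]'
python3 - <<'E'
from h import *
import pickle
a=cap('scene','s7.png');b=cap('top','t7.png')
cv2.imwrite('pics/c7.png',cv2.resize(a['image'][210:330,280:400],(600,600),interpolation=2))
E
```

```text
time_s: 17.68
position: [0.5021, 0.2239, 0.1773]
tcp_rot: [[0.799, 0.602, 0.0], [0.602, -0.799, 0.0], [0.0, 0.0, -1.0]]
force: [0.3, -0.1, -1.2]
opening: 0.465
grasp_force: 30.0
time_s: 18.43
position: [0.5018, 0.2238, 0.2221]
tcp_rot: [[0.799, 0.602, -0.001], [0.602, -0.799, -0.0], [-0.001, -0.0, -1.0]]
force: [0.8, -1.0, -0.9]
opening: 0.468
grasp_force: 30.0
```

View pics/c7.png

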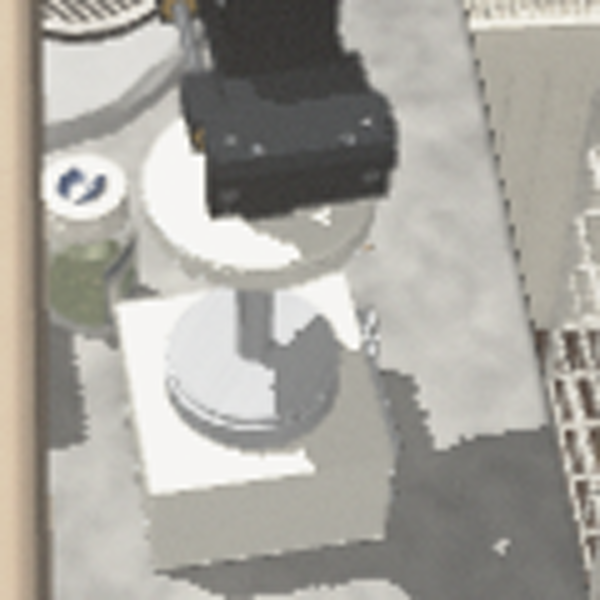

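The inner lid sits flush on the neck (crop (250,370)). The cover hangs level above it in the gripper (crop (260,200)), with its edge about 0.20 m up against the knob top at 0.158 m.

```bash
python3 -c "
from rig import bot
print(bot.hand_in())"
```

```text
the job is handed in; nothing more can be done
None
```

I handed the job in at about 18.5 s: the hatch is shut in its catch, the inner lid is seated on the neck, and the gripper holds the cover level about 4 cm above the knob's top; I didn't touch the salt jar, tumbler or timer, and no verdict came back.

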